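# Open the cassette reader's tray and hold the pipette ready over the sample well

### The arm

A 6-joint arm with a two-finger parallel gripper is mounted at the origin on a cart in front of the work surface, level with it; the furniture and walls round the work are solid. World frame = base frame: x ahead of the robot, y to its left, z up, the work surface at z = 0. Lengths are in m, angles in degrees, forces in N, time in s.
With the tool pointing down it reaches from about 0.3 to 0.85 m from the base axis. Payload 4.2 kg.
Tool frame: the origin (TCP) lies on the centre line of the jaws, within the pads' length; the fingertips stand 11 mm ahead of it and the grasp point (between the pads) lies 8 mm behind it; z points along the fingers, y is the line along which they close (so a half turn about z gives the same grasp; the last joint's range is limited). The gripper opens to 91 mm and grips with 3 to 60 N. Pads are 32 mm wide; open, the fingers measure 118 mm over their backs; the gripper's body (76 mm by 178 mm) begins 60 mm behind the grasp point.
Start: joints at [-71.219, 18.312, 89.639, -0, 72.044, -1.146], TCP at [0.196, -0.541, 0.225] pointing down, gripper open.
Joint ranges: [-177.97, 177.97], [-48.28, 115.42], [12.27, 149.76], [-77.06, 257.06], [2.81, 150.46], [-146.56, 146.56]. Speed limits (degrees/s): [147.25, 147.25, 180, 180, 180, 180].

### API

Orientations are given as a 3x3 rotation matrix whose columns are the frame's x, y, z axes.
In Python, from station import get_obs, camera, bot gives the robot as it stands.
- The arm moves only by the tool step_arm, never from a script. Its argument "moves" is one flat list of numbers, 5 for each row, row after row: the shift along the tool's x, y, z in units of 40 mm (1.0 is 40 mm), then the turn about the tool's z in units of 6 degrees (1.0 is 6 degrees), then the opening, from 0 (shut) to 1 (fully open). A call has 1 to 10 rows; each row is the pose to reach, as a shift and turn from the pose commanded when the call began, along the tool's axes at that moment; what a row does not reach only later rows make up. A row lasts 1/10 s, in which the tool goes at most 50 mm and 8.59 degrees, less where a joint would pass 70% of its speed; a pose out of reach is approached as far as the arm can. A call with a gripper value outside its range is refused whole. The fingers move at their own pace and stop on an object; the grip force is fixed at half the most. Time passes only in rows, so rows that repeat a pose let the fingers close. It gives the time, the measured TCP pose, the force, the opening and the grip force at its end, in the units of the state.
- get_obs(): the state, without advancing time (a new reading comes with each control period).
- camera(name): name is "scene" or "top" or "wrist"; returns a dict with "image" (400x640x3 uint8, blue, green, red), "camera_matrix" (3x3 intrinsics, pixels), "extrinsics" (4x4, takes a point from camera to world coordinates). Camera axes: x right, y up, looking along -z (the intrinsics and any distortion apply to the point x, -y, -z); pixel columns grow to the right and rows downward; lengths in m; the calibration is good to about 2 mm. A picture is of the moment at which its call begins. There is no depth.
- bot.close_job(): hands the job in; it is judged then, once.
The state is a dict: "clock": time; "qpos": joint angles; "joint_vel": joint speeds; "joint_torque": joint torques, N m; "eef_pos": TCP position; "tool_rot": TCP orientation; "force": force on the tool from outside, world axes, zero at the start; "wrist_torque": the same for the moment, N m; "finger_gap": finger opening in m; "gripper_force": force on a finger pad.
Only numpy, scipy, OpenCV 4.12 (cv2) and the standard library are available. Lean on these libraries where they do the work, as an engineer would, in place of code of your own. Each camera call takes 0.05 s, during which the arm holds its last target. There are 200 camera calls.

### The job

First pull the tray of the cassette reader out to its stop. Then lift the slim pipette that has a tip fitted out of its stand, carry it upright over what stands in between, clear of the tube rack, and hold it still and upright with its tip centred over the round sample well of the test cassette, about half a centimetre above it, ready to dispense; the tip must not touch anything and the other things on the bench stay where they are. Finish while holding it there: do not let go or put it down.

Things in the scene. Friction and masses are not known exactly. Their poses are not given: they have to be found in the camera images.
- tray (a joint): how far the reader's tray is out, in m: 0 closed, 0.070 at its stop; it slides level along the reader's -x, stays where it is left, and needs about 2 N
- reader: cassette reader, fixed white desktop device 180 (x) x 170 (y) mm: a flat nose 62 mm high on the robot's side with the tray in its front face (x = -90 mm), behind it a console with a sloping black screen, up to 115 mm high. Origin: centre of its underside, on the worktop; -x points out of the front, the way the tray opens; z up. Turned up to 0.25 rad from facing the robot
- tray_tab (a point): grip point at the centre of the grey pull tab on the tray's front panel; the tab sticks out 30 mm along the reader's -x, is 24 mm wide across y and 22 mm high (22 to 44 mm above the worktop); the point is 33 mm above the worktop and 16 mm in front of the panel. Pinch it across its width from above. Axes as the reader's; moves with the tray
- sample_well (a point): centre of the mouth of the round sample well, 9 mm across and 3.5 mm deep, in the top of the white test cassette (70 x 24 mm) clipped in the tray, at its end nearer the pull tab, 38 mm from the tab's grip point; the long slot in it is the result window. 32.5 mm above the worktop; the tray's panel 18 mm in front of it rises to 50 mm. z up. Hidden in the reader while the tray is closed
- pipette: slim white pipette, 163 mm long, about 87 g, upright in an outer slot of the stand, its handle's underside on the shelf. Origin: the very end of its tip, on its axis; z up along it. Nose and tip to 70 mm, at most 11 mm thick; flat-sided handle 24 mm across x, 30 mm across y, from 70 to 148 mm; knob up to 163 mm; finger hook out 12 mm at +y, 134 to 147 mm. Grip it across x (24 mm) near 133 mm
- pipette_tip: the disposable tip, a light thin cone 46 mm long on the lower end of the slim pipette (2.4 mm thick at its end, 9 mm at its top). Origin: its very end, same frame as the pipette
- stand: fixed pipette stand, 110 (x) x 170 (y) x 85 mm: a white shelf, top 85 mm up, with three slots 16 mm wide at y = -55, 0, +55 mm, open to -x; the pipettes hang at x = 0 in the two outer slots, the middle is empty. Origin: centre of its underside, z up. Behind it stands the dark blue analyser, 340 mm high, from 0.57 m in front of the robot: keep the gripper clear of it
- fat_pipette: the other pipette, no tip fitted, with a fat white handle 36 (x) x 40 (y) mm from 55 to 115 mm above its origin (the end of its nose) and a knob up to 129 mm; stands in the other outer slot, its top 159 mm above the worktop, and must stay there
- tube_rack: white rack of capped tubes between stand and reader, 190 (x) x 58 (y) mm, 103 mm high over the caps, loose. Origin: centre of its underside
- tub: black strip tub, loose, 43 mm thick, 122 mm high, at the far left. Origin: centre of its underside
- timer: white digital timer, loose, 32 x 52 x 57 mm, at the far left. Origin: centre of its underside
- small_can: small black container, loose, 26 mm thick, 42 mm high, at the far left. Origin: centre of its underside
- tips: white tip carton, loose, 150 x 128 x 132 mm, at the far right. Origin: centre of its underside
- pen: white marker with a blue cap, loose, lying, 132 mm long, 19 mm thick, at the near left. Origin: centre of its underside
- labels: roll of white labels, loose, 52 mm across, 31 mm high, at the near left. Origin: centre of its underside

How it is judged (in metres and radians):
On the way, in this order (a step that is already met when the one before it is completed fails the run):
1. the tray is out at its stop (value of joint tray above 0.066 m), for 0.2 s.
2. the slim pipette is lifted out of the stand: its tip is above the stand's shelf (z of pipette_tip in the frame of stand above 0.087 m and contact force between the fingers and pipette above 0.5 N), for 0.1 s.
At the end, for the whole second after the job is handed in: Tray within 6 mm of its stop; slim pipette held still by the fingers alone, within 8 degrees of upright, touching no part of the reader, the end of its tip within 4.5 mm of the well's axis and 1.5 to 12 mm above its mouth; fat pipette and tube rack where they were (20, 15 mm) (value of joint tray above 0.064 m and z of pipette_tip in the frame of sample_well between 0.0015 and 0.012 m and horizontal distance between pipette_tip and sample_well below 0.0045 m and angle between pipette's own z axis and vertical below 0.14 rad and contact force between the fingers and pipette above 1 N and contact force between pipette and reader below 0.05 N and linear speed of pipette below 0.02 m/s and distance of fat_pipette from where it was at the start of the episode below 0.02 m and distance of tube_rack from where it was at the start of the episode below 0.015 m); the arm keeps its last pose, push and grip.
It fails at once if the pipette's tip touches anything (contact force between pipette_tip and anything else above 0.4 N).
It fails at once if the slim pipette is tipped more than 30 degrees (angle between pipette's own z axis and vertical above 0.52 rad).
It fails at once if the fat pipette or the tube rack is disturbed (distance of fat_pipette from where it was at the start of the episode above 0.02 m or distance of tube_rack from where it was at the start of the episode above 0.015 m or angle between fat_pipette's own z axis and vertical above 0.3 rad).
It fails at once if another thing on the bench is pushed or knocked over (distance of any of tub, timer, small_can, tips, pen, labels from where it was at the start of the episode above 0.02 m).
It also fails if it takes over 69 s, if anything falls off the work surface, if the arm or the gripper's body presses on something with over 40 N, if the wrist force passes 120 N, or if a joint passes its speed limit or range.

## Working session

There is one attempt and no reset: what is moved stays moved. The work goes in short steps, Python scripts to look and compute and a tool call to move; the robot and the scene stay as the last step left them, time stands still between calls to the robot, and variables do not carry over. Pictures are saved under pics/ and viewed, at most 13 in all, crops included, and the job is handed in when it is done.

Besides the shell and the picture viewer there is one more tool, called after "Request:" as a command line: name --argument value ..., lists and objects as JSON in quotes. step_arm: Moves the arm, as the interface text tells. Its arguments: {"type":"object","properties":{"moves":{"type":"array","items":{"type":"number"}}},"required":["moves"]}

```bash
mkdir -p pics; cat > h.py <<'E'
import numpy as np, cv2
from station import get_obs, camera, bot
def ray(c,px):
    K=c["camera_matrix"];E=np.array(c["extrinsics"])
    u,v=px;d=np.array([(u-K[0][2])/K[0][0],-(v-K[1][2])/K[1][1],-1.])
    return E[:3,3],E[:3,:3]@d
def onz(c,px,z):
    o,d=ray(c,px);return o+d*(z-o[2])/d[2]
def proj(c,P):
    K=np.array(c["camera_matrix"]);E=np.array(c["extrinsics"])
    p=E[:3,:3].T@(np.array(P)-E[:3,3]);return K[0,2]+K[0,0]*p[0]/-p[2],K[1,2]-K[1,1]*p[1]/-p[2]
E
python3 - <<'E'
from h import *
import pickle
o=get_obs();print(o["clock"],o["eef_pos"],o["tool_rot"])
for n in("scene","top"):
    c=camera(n);cv2.imwrite(f"pics/{n}0.png",c["image"]);pickle.dump(c,open(n+"0.pkl","wb"));print(n,{k:np.round(v,3).tolist() for k,v in c.items() if k!="image"})
E
```

```text
0.0 [ 0.1958101  -0.54011849  0.22411194] [[ 9.40118952e-01  3.40846028e-01 -5.84961731e-04]
 [ 3.40846529e-01 -9.40117469e-01  1.66974683e-03]
 [ 1.91938343e-05 -1.76914282e-03 -9.99998435e-01]]
scene {'camera_matrix': [[409.998, 0.0, 316.358], [0.0, 409.998, 199.473], [0.0, 0.0, 1.0]], 'extrinsics': [[-0.676, 0.393, -0.623, -0.422], [-0.737, -0.385, 0.556, 0.837], [-0.021, 0.835, 0.55, 0.852], [0.0, 0.0, 0.0, 1.0]]}
top {'camera_matrix': [[452.178, 0.0, 318.035], [0.0, 452.178, 197.286], [0.0, 0.0, 1.0]], 'extrinsics': [[-0.239, 0.814, -0.53, -0.439], [-0.971, -0.196, 0.137, 0.261], [0.008, 0.547, 0.837, 1.579], [0.0, 0.0, 0.0, 1.0]]}
```

View pics/top0.png

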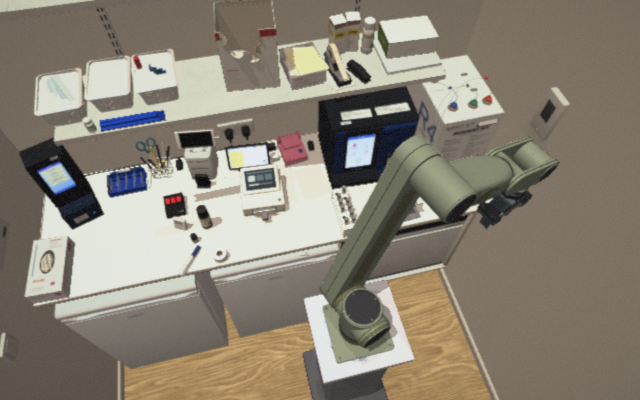

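View pics/scene0.png

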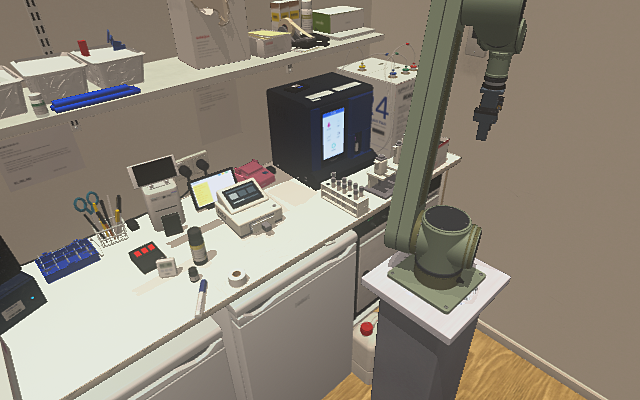

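The top view shows the reader at about (262,188) with its tab near (268,216), the rack at about (345,208), and the arm hiding the stand. The scene view shows the reader at (250,210), its tab near (267,228), and the rack at (345,195).

```bash
python3 - <<'E'
from h import *
import pickle
t=pickle.load(open("top0.pkl","rb"));s=pickle.load(open("scene0.pkl","rb"))
a=cv2.resize(t["image"][150:240,225:358],(798,540)[:2],interpolation=cv2.INTER_CUBIC)[:, :]
a=cv2.resize(t["image"][155:225,225:358],None,fx=6,fy=6,interpolation=cv2.INTER_CUBIC)[:300+110]
b=cv2.resize(s["image"][190:250,210:300],None,fx=4,fy=4,interpolation=cv2.INTER_CUBIC)
out=np.zeros((600,798,3),np.uint8)
a=cv2.resize(t["image"][160:220,225:358],None,fx=6,fy=6,interpolation=cv2.INTER_CUBIC);out[:360]=a
out[360:600,:360]=b;cv2.imwrite("pics/c0.png",out)
print("tab top",onz(t,(268,215),.044),"scene",onz(s,(267,227),.044),"rack",onz(t,(345,205),.1),onz(s,(345,190),.1))
E
```

```text
tab top [0.49802285 0.22263751 0.044     ] scene [0.48554913 0.24585147 0.044     ] rack [ 0.43855347 -0.0731655   0.1       ] [ 0.40428736 -0.03399325  0.1       ]
```

View pics/c0.png

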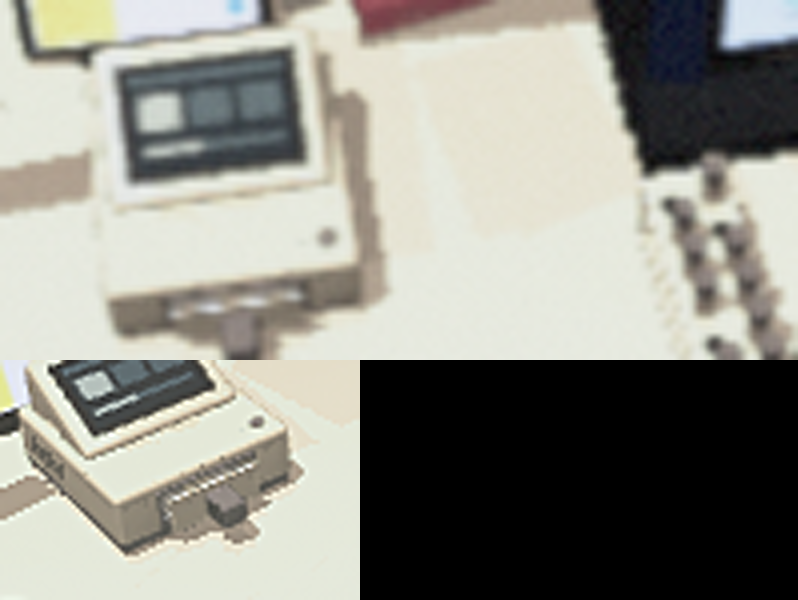

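The crop shows the nose's top front edge running from (243,210) to (284.5,204) in the top view and from (240,226) to (282,208) in the scene view. The tab's top centre is at about (265,214.5) in top and (266.5,224) in scene.

```bash
python3 - <<'E'
from h import *
import pickle
t=pickle.load(open("top0.pkl","rb"));s=pickle.load(open("scene0.pkl","rb"))
for c,L,R,T in((t,(243.2,210),(284.5,204.2),(265,214.5)),(s,(240,226.2),(281.8,208),(266.5,224))):
    l=onz(c,L,.062);r=onz(c,R,.062);d=l-r
    print(l,r,np.hypot(*d[:2]),"yaw",np.degrees(np.arctan2(-d[0],d[1])),"mid",(l+r)/2,"tab",onz(c,T,.044))
E
```

```text
[0.53238964 0.31361731 0.062     ] [0.52087538 0.1505778  0.062     ] 0.16344558048682228 yaw -4.039664400443365 mid [0.52663251 0.23209756 0.062     ] tab [0.50306574 0.23373959 0.044     ]
[0.5293642  0.31893414 0.062     ] [0.51623549 0.15819382 0.062     ] 0.1612755885609776 yaw -4.669354139944357 mid [0.52279984 0.23856398 0.062     ] tab [0.49988482 0.23718134 0.044     ]
```

Request:
step_arm --moves '[0.6,-0.8,-0.7,0.4,1,1.2,-1.7,-1.4,0.8,1,1.8,-2.5,-1.4,1.3,1,2.4,-3.4,-1.4,1.7,1,3.0,-4.3,-1.4,2.1,1,3.6,-5.1,-1.4,2.5,1,4.2,-6.0,-1.4,2.9,1,4.8,-6.8,-1.4,3.3,1,5.4,-7.6,-1.4,3.7,1,5.8,-8.3,-1.4,4,1]'

```text
clock: 1.1
eef_pos: [0.301, -0.1474, 0.2808]
tool_rot: [[0.997, -0.072, 0.0], [-0.072, -0.997, 0.0], [0.0, -0.0, -1.0]]
force: [0.2, -0.4, 0.4]
finger_gap: 0.0912
gripper_force: 0.0
```

```bash
python3 - <<'E'
from h import *
import pickle
o=get_obs();print(o["clock"],o["eef_pos"],o["tool_rot"].round(3))
out=np.zeros((600,640,3),np.uint8)
c=camera("wrist");pickle.dump(c,open("wrist1.pkl","wb"));out[:400]=c["image"]
print(c["extrinsics"].round(3))
t=camera("top");pickle.dump(t,open("top1.pkl","wb"));out[400:600,:320]=cv2.resize(t["image"][150:250,330:490],None,fx=2,fy=2)
s=camera("scene");pickle.dump(s,open("scene1.pkl","wb"));out[400:600,320:]=cv2.resize(s["image"][110:210,310:470],None,fx=2,fy=2)
cv2.imwrite("pics/w1.png",out)
E
```

```text
1.1 [ 0.30098433 -0.14744617  0.28075685] [[ 0.997 -0.072  0.   ]
 [-0.072 -0.997  0.   ]
 [ 0.    -0.    -1.   ]]
[[-0.072  0.959  0.275  0.378]
 [-0.997 -0.069 -0.021 -0.152]
 [-0.001 -0.276  0.961  0.44 ]
 [ 0.     0.     0.     1.   ]]
```

View pics/w1.png

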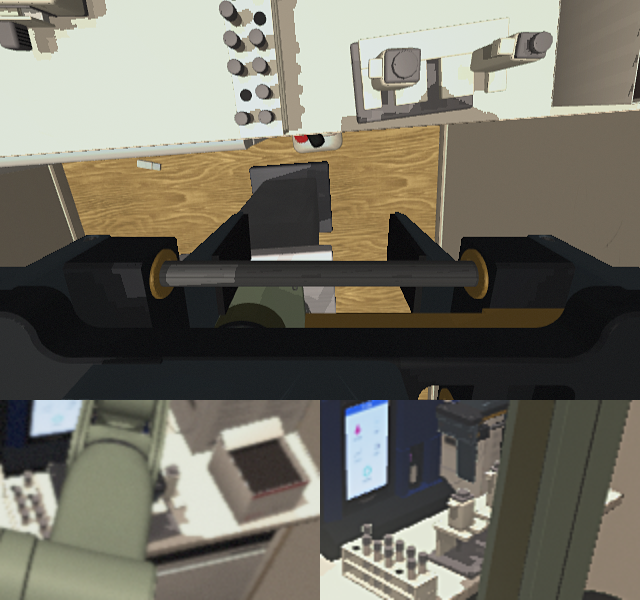

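The wrist view shows the fat pipette's knob at about (405,65), on the left (+y) side. The slim pipette's knob is at about (540,43) in the right-hand slot. The rack's caps are at x 220–270, and the reader tab is at the far left.

```bash
python3 - <<'E'
from h import *
import pickle
c=pickle.load(open("wrist1.pkl","rb"))
a=onz(c,(540,42.5),.178);b=onz(c,(405,64),.159);print("slim",a,"fat",b,np.linalg.norm((a-b)[:2]),"yaw",np.degrees(np.arctan2(-(b-a)[0],(b-a)[1])))
for n,p,z in(("shelf FL",(362,122),.085),("shelf FR",(558,104),.085),("shelf BL",(352,43),.085),("rack FR",(285,133),.06),("cap",(240,118),.103),("cap",(264,117),.103),("cap",(228,9),.103),("tab",(15,37),.044)): print(n,onz(c,p,z))
E
```

```text
slim [ 0.42228496 -0.3420051   0.178     ] fat [ 0.41638314 -0.23451524  0.159     ] 0.10765175825218352 yaw 3.142718982523012
shelf FL [ 0.36465777 -0.20437047  0.085     ]
shelf FR [ 0.36869738 -0.44048105  0.085     ]
shelf BL [ 0.45284466 -0.19555901  0.085     ]
rack FR [ 0.3568994  -0.10571239  0.06      ]
cap [ 0.38002977 -0.06066319  0.103     ]
cap [ 0.37913706 -0.08859327  0.103     ]
cap [ 0.49071782 -0.06454137  0.103     ]
tab [0.49915427 0.22515623 0.044     ]
```

Request:
step_arm --moves '[0.4,-1.1,0.2,0,1,0.7,-2.2,0.4,0,1,1.1,-3.3,0.6,0,1,1.5,-4.4,0.8,0,1,1.8,-5.5,1.0,0,1,2.2,-6.6,1.2,0,1,2.6,-7.7,1.5,0,1,2.9,-8.8,1.8,0,1,3.3,-9.9,2,0,1,3.3,-9.9,2,0,1]'

```text
clock: 2.25
eef_pos: [0.4632, 0.2392, 0.1986]
tool_rot: [[0.998, -0.068, -0.001], [-0.068, -0.998, 0.0], [-0.001, -0.0, -1.0]]
force: [-0.7, -1.0, -0.4]
finger_gap: 0.0913
gripper_force: 0.0
```

```bash
python3 - <<'E'
from h import *
import pickle
o=get_obs();print(o["clock"],o["eef_pos"])
c=camera("wrist");pickle.dump(c,open("wrist2.pkl","wb"));cv2.imwrite("pics/w2.png",c["image"])
print(proj(c,(.502,.235,.044)))
E
```

```text
2.25 [0.46316921 0.23924672 0.19863161]
(np.float64(320.88604267592183), np.float64(149.37569598995302))
```

View pics/w2.png

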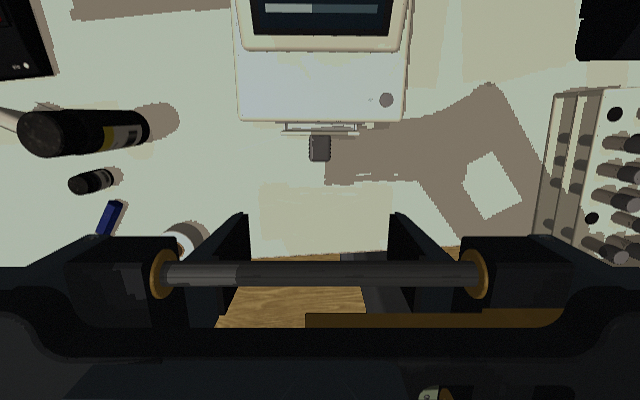

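The wrist view shows the tab at columns 309–331 and rows 136–160, centred near (320,147). The nose's top front edge runs from (239,119) to (404,121).

```bash
python3 - <<'E'
from h import *
import pickle
c=pickle.load(open("wrist2.pkl","rb"))
l=onz(c,(239,119),.062);r=onz(c,(404,121),.062);d=l-r
print(l,r,np.hypot(*d[:2]),"yaw",np.degrees(np.arctan2(-d[0],d[1])),(l+r)/2)
for p in((309.5,137),(330.5,137),(320,137),(320,155)):print(onz(c,p,.044))
E
```

```text
[0.54065995 0.31626493 0.062     ] [0.52719439 0.14840634 0.062     ] 0.1683978247879891 yaw -4.586427823478006 [0.53392717 0.23233563 0.062     ]
[0.51637333 0.24660615 0.044     ]
[0.51479716 0.22355317 0.044     ]
[0.51558521 0.23507921 0.044     ]
[0.49581482 0.23640317 0.044     ]
```

Request:
step_arm --moves '[1,0,1,0.1,1,1,0,2,0.1,1,1,0,3,0.1,1,1,0,3.6,0.1,1,1,0,4.1,0.1,0.7,1,0,4.1,0.1,0.4,1,0,4.1,0.1,0.2,1,0,4.1,0.1,0,1,0,4.1,0.1,0,1,0,4.1,0.1,0]'

```text
clock: 3.3
eef_pos: [0.5013, 0.2335, 0.038]
tool_rot: [[0.997, -0.081, 0.002], [-0.081, -0.997, 0.001], [0.002, -0.001, -1.0]]
force: [-0.1, -0.4, 1.0]
finger_gap: 0.0459
gripper_force: 0.0
```

Request:
step_arm --moves '[0,0,0,0,0,0,0,0,0,0,0,0,0,0,0,0,0,0,0,0,0,0,0,0,0]'

```text
clock: 3.8
eef_pos: [0.5014, 0.2355, 0.0372]
tool_rot: [[0.997, -0.081, 0.002], [-0.081, -0.997, 0.003], [0.002, -0.004, -1.0]]
force: [-0.1, 7.4, -1.1]
finger_gap: 0.0238
gripper_force: 30.0
```

Request:
step_arm --moves '[-0.3,0,0,0,0,-0.6,0,0,0,0,-0.9,0,0,0,0,-1.2,0,0,0,0,-1.5,0,0,0,0,-1.75,0,0,0,0,-1.82,0,0,0,0,-1.82,0,0,0,0,-1.82,0,0,0,0,-1.82,0,0,0,0]'

```text
clock: 4.8
eef_pos: [0.4384, 0.2405, 0.0379]
tool_rot: [[0.997, -0.077, 0.021], [-0.077, -0.997, 0.004], [0.021, -0.005, -1.0]]
force: [23.3, -6.3, -15.7]
finger_gap: 0.0236
gripper_force: 30.0
```

```bash
python3 - <<'E'
from h import *
import pickle
o=get_obs();print(o["clock"],o["eef_pos"],o["force"])
out=np.zeros((600,640,3),np.uint8)
c=camera("wrist");pickle.dump(c,open("wrist3.pkl","wb"));out[:400]=c["image"]
t=camera("top");out[400:,:320]=cv2.resize(t["image"][170:220,230:310],None,fx=4,fy=4,interpolation=2)
t=camera("scene");out[400:,320:]=cv2.resize(t["image"][195:245,220:300],None,fx=4,fy=4,interpolation=2)
cv2.imwrite("pics/w3.png",out)
E
```

```text
4.8 [0.43842137 0.24054852 0.0378836 ] [ 23.2885709   -6.28633114 -15.74257099]
```

View pics/w3.png

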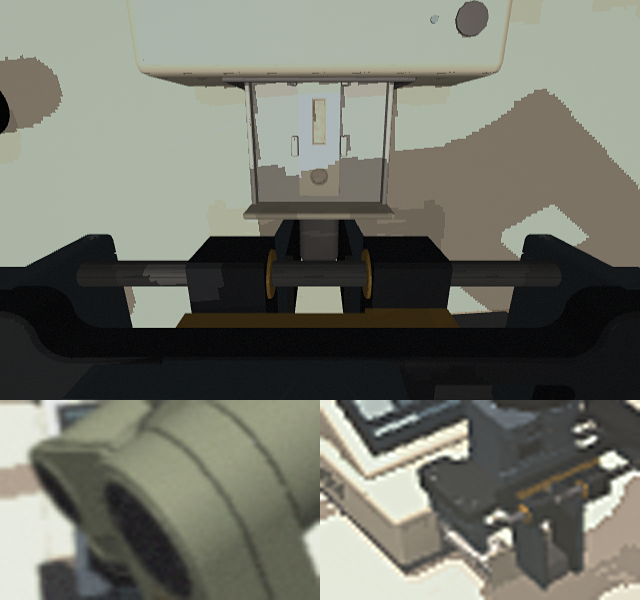

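The wrist view shows the tray open, with the cassette's well at about (319,177), the panel's top edge at rows 206–216, and the nose's front edge at row ~72.

```bash
python3 - <<'E'
from h import *
import pickle
c=pickle.load(open("wrist3.pkl","rb"))
for n,p,z in(("well",(319,177),.0325),("panel back",(319,206),.05),("panel front",(319,215),.05),("noseL",(137,70),.062),("noseR",(503,70),.062),("traymouth",(319,80),.05)):print(n,onz(c,p,z))
E
```

```text
well [0.47909173 0.23804882 0.0325    ]
panel back [0.46621785 0.23896249 0.05      ]
panel front [0.46095574 0.23936706 0.05      ]
noseL [0.54055702 0.31609229 0.062     ]
noseR [0.5276264  0.15099311 0.062     ]
traymouth [0.53143012 0.23394871 0.05      ]
```

Request:
step_arm --moves '[-0.1,0,0,0,0,-0.1,0,0,0,0,-0.1,0,0,0,0]'

```text
clock: 5.25
eef_pos: [0.4369, 0.2407, 0.0382]
tool_rot: [[0.997, -0.076, 0.026], [-0.076, -0.997, 0.004], [0.026, -0.006, -1.0]]
force: [29.7, -9.7, -18.0]
finger_gap: 0.0239
gripper_force: 30.0
```

Request:
step_arm --moves '[0.2,0,0,0,0,0.2,0,0,0,0,0.2,0,0,0,0.3,0.2,0,0,0,0.6,0.2,0,0,0,0.8,0.2,0,0,0,1,0.2,0,-1,0,1,0.2,0,-2,0,1,0.2,0,-3,0,1,0.2,0,-4,0,1]'

```text
clock: 6.25
eef_pos: [0.4312, 0.2387, 0.1983]
tool_rot: [[0.997, -0.081, -0.001], [-0.081, -0.997, -0.001], [-0.001, 0.001, -1.0]]
force: [0.5, 0.1, -0.4]
finger_gap: 0.0804
gripper_force: 0.0
```

```bash
python3 - <<'E'
from h import *
import pickle
o=get_obs();print(o["clock"],o["eef_pos"],o["force"])
c=camera("wrist");pickle.dump(c,open("wrist4.pkl","wb"))
u,v=[int(x) for x in proj(c,(.478,.238,.0325))];print(u,v)
cv2.imwrite("pics/w4.png",cv2.resize(c["image"][v-70:v+50,u-70:u+70],None,fx=5,fy=5,interpolation=2))
E
```

```text
6.25 [0.43118701 0.23872546 0.19830155] [ 0.54736428  0.08732192 -0.44668945]
316 141
```

View pics/w4.png

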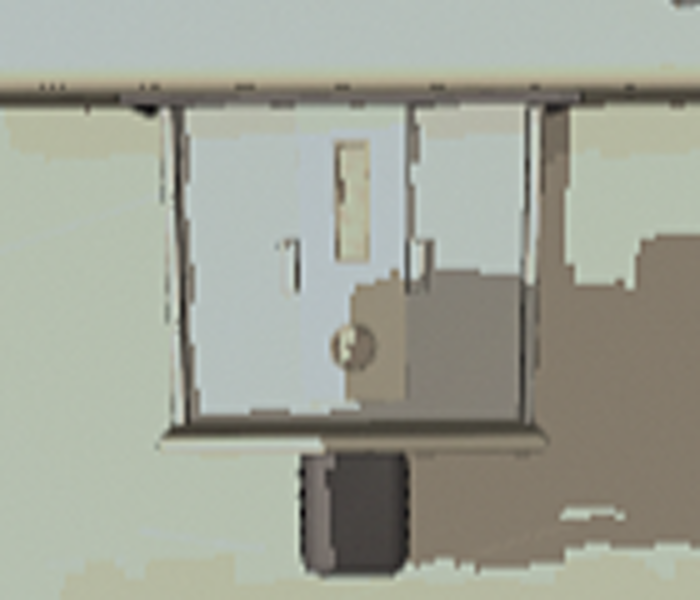

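Request:
step_arm --moves '[0,0.8,-1,-1.2,1,0,1.9,-2,-2.4,1,0,3.0,-2.2,-3.6,1,0,4.1,-2.2,-4.8,1,0,5.2,-2.2,-6,1,0,6.3,-2.2,-7.2,1,0,7.4,-2.2,-8.4,1,0,8.5,-2.2,-9.6,1,0,9.6,-2.2,-10.8,1,0,10.6,-2.2,-12,1]'

```text
clock: 7.3
eef_pos: [0.3983, -0.1709, 0.2846]
tool_rot: [[0.409, 0.913, -0.0], [0.913, -0.409, 0.0], [0.0, -0.001, -1.0]]
force: [0.7, 0.6, -0.4]
finger_gap: 0.0911
gripper_force: 0.0
```

```bash
cat >> h.py <<'E'
def plan(T,yaw=None):
    o=get_obs();R=o["tool_rot"];d=R.T@(np.array(T)-o["eef_pos"])
    y=np.degrees(np.arctan2(R[1,0],R[0,0]));print("now",o["clock"],o["eef_pos"].round(4),"yaw",y.round(2),"q6",o["qpos"][5])
    print("units",(d/.04).round(3),"turn",None if yaw is None else (-(yaw-y)/6).round(2))
E
python3 - <<'E'
from h import *
import pickle
c=pickle.load(open("wrist4.pkl","rb"))
for p,z in(((316.5,140.3),.0325),((316.5,158.5),.05)):print(onz(c,p,z))
plan((.422,-.38,.28),93)
E
```

```text
[0.47924355 0.23800122 0.0325    ]
[0.46112897 0.23939316 0.05      ]
now 7.3 [ 0.3983 -0.1709  0.2846] yaw 65.86 q6 -0.6114118847682238
units [-4.527  2.679  0.113] turn -4.52
```

Request:
step_arm --moves '[-0.8,0.4,0,-0.8,1,-1.6,0.9,0,-1.6,1,-2.4,1.4,0,-2.4,1,-3.2,1.9,0,-3.2,1,-3.9,2.3,0.1,-4,1,-4.5,2.7,0.1,-4.5,1,-4.5,2.7,0.1,-4.5,1,-4.5,2.7,0.1,-4.5,1]'

```text
clock: 8.1
eef_pos: [0.4226, -0.3779, 0.2801]
tool_rot: [[-0.043, 0.999, -0.001], [0.999, 0.043, 0.002], [0.002, -0.001, -1.0]]
force: [-0.0, 0.2, -0.3]
finger_gap: 0.0912
gripper_force: 0.0
```

```bash
python3 - <<'E'
from h import *
import pickle
o=get_obs();print(o["clock"],o["eef_pos"],o["tool_rot"].round(3))
c=camera("wrist");pickle.dump(c,open("wrist5.pkl","wb"))
print(proj(c,(.422,-.342,.178)),proj(c,(.422,-.342,.163)))
cv2.imwrite("pics/w5.png",c["image"])
E
```

```text
8.1 [ 0.42263634 -0.37790624  0.28006448] [[-0.043  0.999 -0.001]
 [ 0.999  0.043  0.002]
 [ 0.002 -0.001 -1.   ]]
(np.float64(320.0967387653234), np.float64(161.66026255419473)) (np.float64(320.04190628174484), np.float64(159.22137519246093))
```

View pics/w5.png

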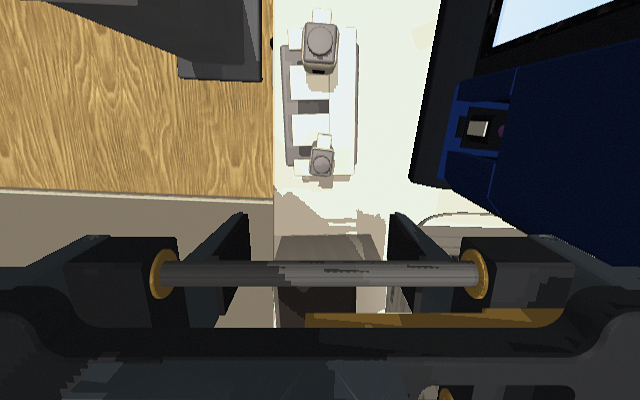

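The wrist view shows the slim pipette's knob at about (321.5,164), its handle over columns 309–334, and its hook at (323,141) on the +y side. The fat pipette's knob is at (320,40).

```bash
python3 - <<'E'
from h import *
import pickle
c=pickle.load(open("wrist5.pkl","rb"));g=cv2.cvtColor(c["image"],cv2.COLOR_BGR2GRAY)
k=cv2.HoughCircles(cv2.medianBlur(g[130:200,290:350],3),cv2.HOUGH_GRADIENT,1,30,param1=80,param2=10,minRadius=6,maxRadius=14);print(None if k is None else k[0]+[290,130,0])
a=onz(c,(321.5,164),.178);b=onz(c,(320,40),.159);d=b-a
print("slim",a,"fat",b,np.linalg.norm(d[:2]),"yaw",np.degrees(np.arctan2(-d[0],d[1])))
l=onz(c,(309,165),.163);r=onz(c,(334,165),.163);print("handle",l,r,(l+r)/2)
print("shelf right edge",onz(c,(357,25),.085),onz(c,(355.5,175),.085))
plan((a[0],a[1],.14),93)
E
```

```text
[[321.5       164.5         7.4000001]]
slim [ 0.42341823 -0.34415567  0.178     ] fat [ 0.417187   -0.23500605  0.159     ] 0.10932733799128289 yaw 3.2674050440148363
handle [ 0.41127292 -0.3482497   0.163     ] [ 0.43614261 -0.34716583  0.163     ] [ 0.42370777 -0.34770777  0.163     ]
shelf right edge [ 0.45747159 -0.20107655  0.085     ] [ 0.46936052 -0.37233203  0.085     ]
now 8.15 [ 0.4227 -0.3773  0.2804] yaw 92.54 q6 -45.4704632018814
units [0.823 0.058 3.512] turn -0.08
```

Request:
step_arm --moves '[0.4,0.05,0,-0.1,1,0.84,0.05,0.2,-0.1,1,0.84,0.05,1,-0.1,1,0.84,0.05,1.9,-0.1,1,0.84,0.05,2.7,-0.1,0.8,0.84,0.05,3.3,-0.1,0.7,0.84,0.05,3.5,-0.1,0.6,0.84,0.05,3.5,-0.1,0.5,0.84,0.05,3.5,-0.1,0.45,0.84,0.05,3.5,-0.1,0.45]'

```text
clock: 9.15
eef_pos: [0.4244, -0.3449, 0.1427]
tool_rot: [[-0.055, 0.998, 0.003], [0.998, 0.055, -0.002], [-0.002, 0.002, -1.0]]
force: [-1.2, -0.4, -0.4]
finger_gap: 0.046
gripper_force: 0.0
```

```bash
python3 - <<'E'
from h import *
plan((.4232,-.3435,.14),93)
E
```

```text
now 9.15 [ 0.4244 -0.3449  0.1427] yaw 93.17 q6 -43.48169680098148
units [ 0.037 -0.029  0.067] turn 0.03
```

Request:
step_arm --moves '[0,0,0,0,0.3,0,0,0,0,0.3,0,0,0,0,0.2,0,0,0,0,0,0,0,0,0,0,0,0,0,0,0,0,0,0,0,0]'

```text
clock: 9.85
eef_pos: [0.4237, -0.3448, 0.1414]
tool_rot: [[-0.055, 0.998, 0.001], [0.998, 0.055, -0.001], [-0.001, 0.001, -1.0]]
force: [-1.0, 0.4, 4.2]
finger_gap: 0.0238
gripper_force: 30.0
```

Request:
step_arm --moves '[0,0,-0.1,0,0,0,0,-0.3,0,0,0,0,-0.7,0,0,0,0,-1.1,0,0,0,0,-1.6,0,0,0,0,-2.2,0,0,0,0,-2.9,0,0,0,0,-3.6,0,0,0,0,-4.2,0,0,0,0,-4.5,0,0]'

```text
clock: 10.85
eef_pos: [0.424, -0.3449, 0.3234]
tool_rot: [[-0.055, 0.998, 0.003], [0.998, 0.055, -0.002], [-0.002, 0.003, -1.0]]
force: [-0.6, -0.6, 0.0]
finger_gap: 0.0239
gripper_force: 30.0
```

```bash
python3 - <<'E'
from h import *
plan((.455,.238,.30))
import numpy as np
c=camera("wrist");s=camera("scene");t=camera("top")
print(c["extrinsics"].round(3).tolist())
out=np.zeros((600,640,3),np.uint8);out[:400]=c["image"]
for i,k in((0,s),(320,t)):
    u,v=[int(x) for x in proj(k,(.424,-.345,.28))];u=min(max(u,40),600);v=min(max(v,25),375)
    print(u,v);out[400:,i:i+320]=cv2.resize(k["image"][v-25:v+25,u-40:u+40],None,fx=4,fy=4)
cv2.imwrite("pics/w6.png",out)
E
```

```text
now 10.85 [ 0.424  -0.3449  0.3234] yaw 93.16 q6 -43.490629593096365
units [14.508  1.576  0.554] turn None
[[0.998, -0.052, -0.017, 0.419], [0.055, 0.96, 0.276, -0.266], [0.002, -0.277, 0.961, 0.483], [0.0, 0.0, 0.0, 1.0]]
401 114
421 166
```

View pics/w6.png

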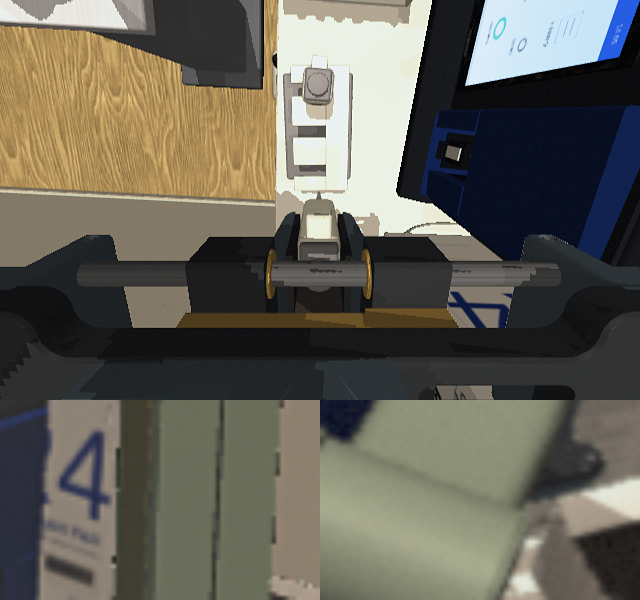

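The pipette is held between the pads, with its tip visible at about (319,193) in the wrist view. The stand is empty on that side and the fat pipette, at (318,85), is undisturbed.

Request:
step_arm --moves '[0.3,0,0,0,0,1.0,0.1,0,0,0,1.9,0.1,0,0,0,2.9,0.2,0,0,0,3.9,0.2,0,0,0,4.9,0.3,0,0,0,5.9,0.3,0,0,0,6.9,0.4,0,0,0,7.9,0.4,0,0,0,8.9,0.5,0,0,0]'

```text
clock: 12.0
eef_pos: [0.422, 0.0141, 0.3196]
tool_rot: [[-0.055, 0.998, -0.003], [0.998, 0.055, 0.0], [0.0, -0.003, -1.0]]
force: [0.8, -0.1, -0.6]
finger_gap: 0.024
gripper_force: 30.0
```

```bash
python3 - <<'E'
from h import *
plan((.478,.238,.30))
E
```

```text
now 12.0 [0.422  0.0141 0.3196] yaw 93.16 q6 -2.8256511202754564
units [5.513 1.708 0.487] turn None
```

Request:
step_arm --moves '[0.9,0.1,0,0,0,1.8,0.3,0,0,0,2.7,0.6,0,0,0,3.6,1.0,0.2,0,0,4.4,1.3,0.5,0,0,5.1,1.6,0.9,0,0,5.5,1.7,1.3,0,0,5.5,1.7,1.6,0,0,5.5,1.7,1.7,0,0,5.5,1.7,1.7,0,0]'

```text
clock: 13.0
eef_pos: [0.4787, 0.2345, 0.2521]
tool_rot: [[-0.055, 0.999, -0.002], [0.999, 0.055, -0.001], [-0.001, -0.002, -1.0]]
force: [-0.3, -0.5, 0.5]
finger_gap: 0.0239
gripper_force: 30.0
```

```bash
python3 - <<'E'
from h import *
import pickle
plan((.4792,.238,.1635))
o=get_obs();p=o["eef_pos"]
c=camera("wrist");pickle.dump(c,open("wrist7.pkl","wb"))
s=camera("scene");pickle.dump(s,open("scene7.pkl","wb"));t=camera("top");pickle.dump(t,open("top7.pkl","wb"))
P=(p[0],p[1]+.001,p[2]-.125);W=(.4792,.238,.0325)
out=np.zeros((600,800,3),np.uint8)
print([proj(c,q) for q in(P,W)])
out[:400,:]=cv2.resize(c["image"][120:240,200:440],(800,400),interpolation=2)
for i,k in((0,s),(400,t)):
    a,b=proj(k,P),proj(k,W);u,v=int((a[0]+b[0])/2),int((a[1]+b[1])/2);print(a,b,u-50,v-25)
    out[400:,i:i+400]=cv2.resize(k["image"][v-25:v+25,u-50:u+50],None,fx=4,fy=4,interpolation=2)
cv2.imwrite("pics/w7.png",out)
E
```

```text
now 13.0 [0.4787 0.2345 0.2521] yaw 93.13 q6 21.74986761101654
units [0.09  0.023 2.214] turn None
[(np.float64(319.22634586098866), np.float64(190.79865411095656)), (np.float64(319.72780632588984), np.float64(170.86731556274876))]
(np.float64(268.64692819103203), np.float64(205.5655898226922)) (np.float64(270.39161014593026), np.float64(229.62834849252962)) 219 192
(np.float64(263.6883506139806), np.float64(208.63419481846935)) (np.float64(265.2658326607964), np.float64(221.26570771648568)) 214 189
```

View pics/w7.png

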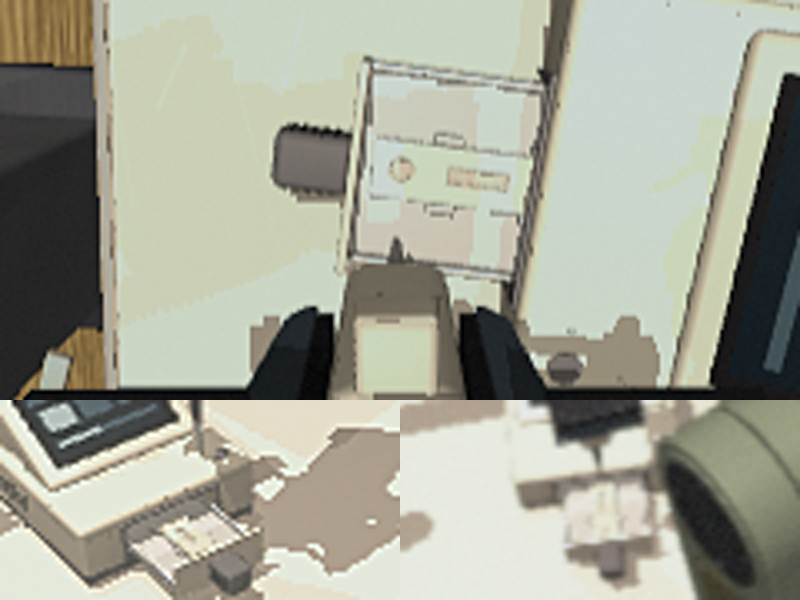

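The wrist view shows the tip end at about (319,190.8), as predicted, and the well at (320.6,170.7), within 1 px of prediction. The scene view's tip position agrees too. I'll descend in two stages.

Request:
step_arm --moves '[0.06,0.03,0.3,0,0,0.06,0.03,0.7,0,0,0.06,0.03,1.1,0,0,0.06,0.03,1.4,0,0,0.06,0.03,1.5,0,0,0.06,0.03,1.5,0,0,0.06,0.03,1.5,0,0,0.06,0.03,1.5,0,0]'

```text
clock: 13.95
eef_pos: [0.4813, 0.2381, 0.1937]
tool_rot: [[-0.055, 0.998, 0.002], [0.998, 0.055, 0.001], [0.001, 0.002, -1.0]]
force: [0.1, -0.3, -0.9]
finger_gap: 0.0238
gripper_force: 30.0
```

```bash
python3 - <<'E'
from h import *
import pickle
plan((.4796,.237,.1655))
p=get_obs()["eef_pos"]
c=camera("wrist");pickle.dump(c,open("wrist8.pkl","wb"))
P=(p[0],p[1]+.001,p[2]-.1264);W=(.4796,.238,.0325)
print([proj(c,q) for q in(P,W)])
cv2.imwrite("pics/w8.png",cv2.resize(c["image"][140:230,270:370],None,fx=6,fy=6,interpolation=2))
E
```

```text
now 13.95 [0.4813 0.2381 0.1937] yaw 93.16 q6 21.94626654559881
units [-0.026 -0.044  0.706] turn None
[(np.float64(318.78175418090893), np.float64(190.64301383325108)), (np.float64(317.2617870726714), np.float64(183.72815408140107))]
```

View pics/w8.png

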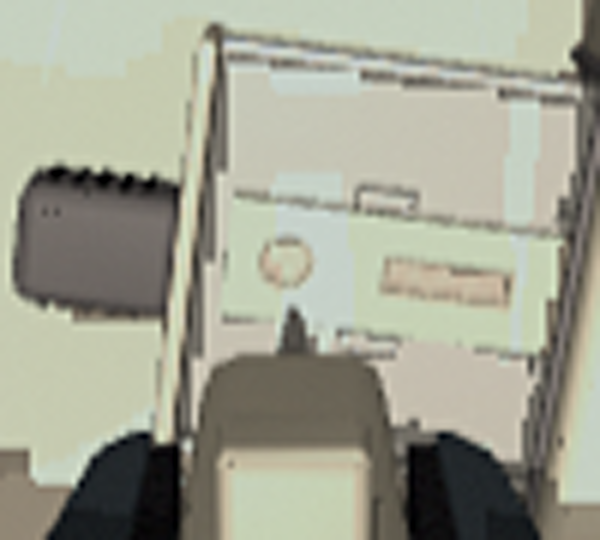

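The wrist view shows the well at (317.7,183.7) and the tip end at (318.7,191.2), both within 0.6 px of prediction. I need to shift about -1.3 mm in x and -0.8 mm in y, then go down 28 mm.

Request:
step_arm --moves '[-0.02,-0.03,0.1,0,0,-0.02,-0.03,0.2,0,0,-0.02,-0.03,0.35,0,0,-0.02,-0.03,0.5,0,0,-0.02,-0.03,0.6,0,0,-0.02,-0.03,0.68,0,0,-0.02,-0.03,0.7,0,0,-0.02,-0.03,0.7,0,0,-0.02,-0.03,0.7,0,0,-0.02,-0.03,0.7,0,0]'

```text
clock: 15.0
eef_pos: [0.4797, 0.2371, 0.1652]
tool_rot: [[-0.055, 0.998, 0.0], [0.998, 0.055, 0.0], [0.0, 0.0, -1.0]]
force: [-0.6, -0.6, -1.4]
finger_gap: 0.0236
gripper_force: 30.0
```

```bash
python3 - <<'E'
from h import *
import pickle
for _ in range(2):
    plan((.4799,.2373,.1655));c=camera("wrist")
o=get_obs();p=o["eef_pos"]
P=(p[0],p[1]+.0005,p[2]-.1264);W=(.480,.238,.0325);print([proj(c,q) for q in(P,W)],np.abs(o["joint_vel"]).max(),o["force"])
u,v=[int(x) for x in proj(c,W)];print(u-50,v-40)
s=camera("scene");a=[int(x) for x in proj(s,P)];print(proj(s,P),proj(s,W),a[0]-30,a[1]-30)
out=np.zeros((420,780,3),np.uint8);out[:360,:420]=cv2.resize(c["image"][v-40:v+20,u-35:u+35],None,fx=6,fy=6,interpolation=2)
out[:360,420:]=cv2.resize(s["image"][a[1]-30:a[1]+30,a[0]-30:a[0]+30],None,fx=6,fy=6,interpolation=2)
cv2.imwrite("pics/w9.png",out)
E
```

```text
now 15.0 [0.4797 0.2371 0.1652] yaw 93.16 q6 21.914292870760274
units [ 0.005  0.004 -0.008] turn None
now 15.05 [0.4797 0.2371 0.1652] yaw 93.16 q6 21.91310263398485
units [ 0.006  0.004 -0.008] turn None
[(np.float64(318.8490965397832), np.float64(191.0450890032127)), (np.float64(319.1454678785731), np.float64(189.14237141117718))] 0.08515875126623429 [-0.50353647  0.62904635 -1.39697425]
269 149
(np.float64(270.25061093156694), np.float64(227.99509696713997)) (np.float64(270.2438910938498), np.float64(229.5213784941086)) 240 197
```

View pics/w9.png

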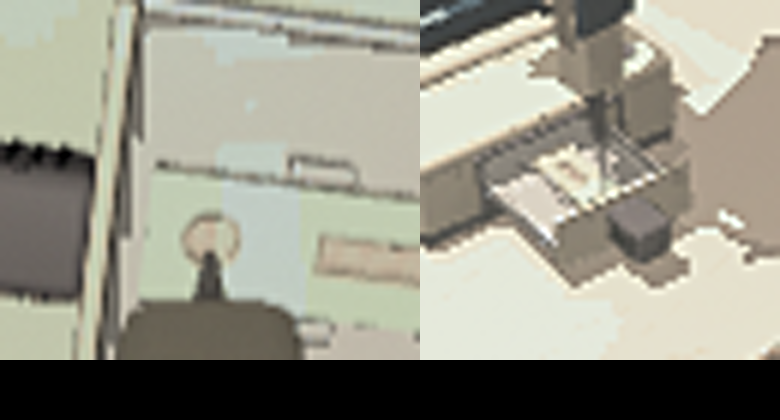

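The wrist view shows the tip end at (318.8,191.3) just in front of the well centre at (319.3,189). That matches the 6 mm height parallax to within about 0.5 mm, so I'm handing in.

```bash
python3 -c "
from station import bot
print(bot.close_job())"
```

```text
the job is handed in; nothing more can be done
None
```

The tray is out at its stop, and the slim pipette is held upright with its tip about 6 mm above the sample well and centred to within about 1 mm. I handed the job in at about 15 s; the hand-in returned no verdict, so these figures come from my last camera view and the arm's readings.

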